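Set the kiln's firing dial and start it

ROBOT

A 6-joint arm with a two-finger parallel gripper is mounted at the origin on the work surface. World frame = base frame: x ahead of the robot, y to its left, z up, the work surface at z = 0. Lengths are in m, angles in rad, forces in N, time in s.
With the tool pointing down it reaches from about 0.325 to 0.85 m from the base axis. Payload 15.5 kg.
Tool frame: the origin (TCP) lies on the centre line of the jaws, within the pads' length; the fingertips stand 22 mm ahead of it and the grasp point (between the pads) lies 3 mm ahead of it; z points along the fingers, y is the direction in which the jaws open and shut (so a half turn about z gives the same grasp; the last joint's range is limited). The gripper opens to 91 mm and grips with 3 to 60 N. Pads are 32 mm wide; open, the fingers measure 118 mm over their backs; the gripper's body (76 mm by 178 mm) begins 60 mm behind the grasp point.
Start: joints at [-1.224, 0.494, 1.345, -0, 1.302, -0.096], TCP at [0.267, -0.565, 0.236] pointing down, gripper open.
Joint ranges: [-2.91, 2.91], [-0.82, 2.16], [0.22, 2.67], [-1.22, 4.37], [0.12, 2.79], [-3.08, 3.08]. Speed limits (rad/s): [1.89, 1.89, 2.57, 3.01, 3.01, 3.01].

INTERFACE

Orientations are given as a rotation vector (axis times angle).
In Python, from plant import env, viewer gives the robot as it stands. The module is installed in compiled form; this text tells all that it offers.
- The arm moves only by the tool drive_tool, never from a script. Its argument "commands" is a list of rows, each a list of 2 entries, a list of its own where there are three numbers: the shift along the tool's x, y, z in m, then the turn, a rotation vector about the tool's x, y, z in rad. A call has exactly 5 rows; each row shifts and turns the commanded pose from where the row before left it, along the tool's axes as they then stand; what a row does not reach is not made up. A row lasts 1/10 s, in which the tool goes at most 50 mm and 8.59 degrees, less where a joint would pass 70% of its speed; a pose out of reach is approached as far as the arm can. A call with a gripper value outside its range is refused whole. "fingers" is the closure, from 0 (fully open) to 1 (shut), set as the call begins (left out, the last holds). The fingers move at their own pace and stop on an object; "force" is the grip in N (left out, the last holds). Time passes only in rows, so rows that do not move let the fingers close, or fill a call up. It gives the time, the measured TCP pose, the force and the opening at its end, in the units of the state.
- env.get_state(): the state, without advancing time (a new reading comes with each control period).
- viewer.grab_frame(name): name is "scene" or "top" or "wrist"; returns (picture, depth): 400x640x3 uint8, red, green, blue; 400x640 float32, m along the optical axis (not along the pixel's ray), 0 where there is no reading.
- viewer.calibration(name): a dict with "fovy" (degrees; the focal length in pixels is half the picture's height over the tangent of half this angle, whatever the lens; pixels are square), "cx", "cy" (the principal point, pixels), "R" (3x3) and "t" (3): a world point X has camera coordinates R X + t; the wrist camera has in their place "T_tool_cam" (4x4, takes a point from camera to tool coordinates, whose origin is the TCP and whose axes are the flange's). Camera axes: x right, y down, z forward; pixel columns grow to the right and rows downward; lengths in m; the calibration is good to about 2 mm. The wrist camera is an equidistant fisheye: a pixel r from the principal point sees the ray r / f radians off the axis. A picture is of the moment at which its call begins: read the wrist's pose just before it. calibration takes no time and is no camera call.
- env.sign_off(): hands the job in, once; it reports no verdict.
Trained networks look in the newest picture that a camera, given by its name, has taken for a name from the list of things; names that differ only in an ending like _2 or _b are one class to them, and where a whole thing is asked for, a point or a joint stands for the part that bears it (a point fixed in the world has none). Each returns a list of dicts, best first, with "score" (0 to 1); they miss things now and then, are a little off and sometimes report something else, mostly with a low value. They report only what shows in the picture. A call takes as long as a camera call.
- viewer.find_in(camera, query): "point" ([x, y, z] in m, in the coordinates of the camera as it stood for that picture, good to about 4 mm: the middle of the surface that is visible of it).
- viewer.cut_out(camera, query): "mask" (400x640 bool, what is visible of it).
- viewer.spot_point(camera, query): "point" ([x, y, z] in m, in the coordinates of the camera as it stood for that picture, good to about 4 mm: a listed point, or the origin of a listed thing).
The state is a dict: "clock": time; "joints": joint angles; "qd": joint speeds; "effort": joint torques, N m; "position": TCP position; "ee_rot": TCP orientation; "force": force on the tool from outside, world axes, zero at the start; "torque": the same for the moment, N m; "grip_width": finger opening in m.
Only numpy, scipy, OpenCV 4.12 (cv2) and the standard library are available. Lean on these libraries where they do the work, as an engineer would, in place of code of your own. Each camera call takes 0.05 s, during which the arm holds its last target.

TASK

Select the three-dot firing programme on the kiln controller: gently push the tab of the dial sideways, with a fingertip or the outside of the fingers and without pinching it or pressing it down, until the tab clicks into place pointing at the white label with three dots. Only then press the start button right down and let it come back up. Leave the clay figures and everything else lying around where they are.

Things in the scene. Friction and masses are not known exactly. Their poses are not given: they have to be found in the camera images.
- controller: fixed grey kiln controller, a flat cabinet 320 (x) x 360 (y) x 60 mm high; its top is a level deck 60 mm above the table. Origin at the centre of its underside; x points away from its front (the front faces the robot at yaw 0), y to its left
- dial (a joint): dial angle, rad. At 0 the tab points along the controller's -x (its front); grows anticlockwise from above: tab direction in the controller's frame (-cos q, -sin q). Click stops at -1.04, -0.52, 0 (no label; it starts here), 0.52 and 1.04; let go within 0.2 rad of a stop it snaps in, to within 0.04. Ridges lie half-way between stops; hard ends at -1.13 and 1.13
- dial_axis (a point): on the dial's vertical axis, at the top of the dial's aluminium disc (90 mm across), 34 mm above the deck. Turning the dial takes 1.5 to 4 N sideways on the tab 78 mm from the axis; past a ridge it jumps ahead to the next stop
- tab_mid (a point): middle of the tab's top edge, 78 mm from the axis, a good place to push. The tab is an upright aluminium bar 10 mm thick that reaches level from the disc's rim to 100 mm from the axis, and stands from 10 to 36 mm above the deck. A fingertip 12 to 16 mm above the deck passes over the labels and still meets the tab
- pointer (a point): the point 28 mm beyond the tab's outer end, 128 mm from the axis, at deck height: what the tab points at. It lies on a label's centre when the tab points at that label
- label_one: white ceramic disc, 48 mm across, 4 mm thick, with one black raised dot, 12 mm across and 2 mm high, in the middle, fixed on the deck 128 mm from the dial's axis beside one of the dial's click stops; origin at the centre of its underside, at deck height. Which label is beside which of the four labelled stops changes from run to run
- label_two: white ceramic disc, 48 mm across, 4 mm thick, with two such black dots, fixed on the deck 128 mm from the dial's axis beside one of the dial's click stops; origin at the centre of its underside, at deck height. Which label is beside which of the four labelled stops changes from run to run
- label_three: white ceramic disc, 48 mm across, 4 mm thick, with three such black dots in a triangle, fixed on the deck 128 mm from the dial's axis beside one of the dial's click stops; origin at the centre of its underside, at deck height. Which label is beside which of the four labelled stops changes from run to run
- label_four: white ceramic disc, 48 mm across, 4 mm thick, with four such black dots in a square, fixed on the deck 128 mm from the dial's axis beside one of the dial's click stops; origin at the centre of its underside, at deck height. Which label is beside which of the four labelled stops changes from run to run
- start_button (a joint): travel of the start button, m: 0 up, 0.006 fully down (about 5 N); it springs back. It counts as pressed beyond 0.0045
- start_button_top (a point): centre of the top of the round black start button, 32 mm across, in a steel housing on the deck at the controller's far right corner
- sheep: loose terracotta sheep figurine on a small base, about 45 x 32 x 45 mm, standing on the controller's deck; origin under its base
- lamb: loose terracotta lamb figurine on a small base, about 36 x 26 x 36 mm, standing on the deck; origin under its base
- donkey: loose terracotta donkey figurine on a small base, about 54 x 32 x 55 mm, standing on the deck behind the dial; origin under its base
- ox: loose terracotta ox figurine, about 95 x 52 x 80 mm, on the table to the left; origin under its base
- mould: loose plaster mould half, 130 x 100 x 45 mm, on the table to the left; origin under its centre
- brush_pot: loose white ceramic cup, 72 mm across, 90 mm high, on the table to the right; origin under its centre
- brush: loose brush lying on the table to the right; origin in its underside

How it is judged:
By the outcome, as a careful person would: the job done as asked, in the order asked, and still so for the second after the job is handed in, with the robot touching nothing.
It also fails if it takes over 48 s, if anything falls off the work surface, if the arm or the gripper's body presses on something with over 40 N, if the wrist force passes 120 N, or if a joint passes its speed limit or range.

## Working session

There is one attempt and no reset: what is moved stays moved. The work goes in short steps, Python scripts to look and compute and a tool call to move; the robot and the scene stay as the last step left them, time stands still between calls to the robot, and variables do not carry over. Pictures are saved under pics/ and viewed, and the job is handed in when it is done.

Besides the shell and the picture viewer there is one more tool, called as name(argument=value, ...) on one line, values as JSON. drive_tool: Moves the arm, as the interface text tells. Its arguments: {"type":"object","properties":{"commands":{"type":"array"},"fingers":{"type":"number"},"force":{"type":"number"}},"required":["commands"]}

```bash
mkdir -p pics; cat > h.py <<'E'
import numpy as np,cv2
from plant import env,viewer
from scipy.spatial.transform import Rotation as Ro
def w(cam,p):
    c=viewer.calibration(cam);R=np.array(c["R"]);t=np.array(c["t"]);return R.T@(np.array(p)-t)
def save(im,n): cv2.imwrite("pics/"+n,im[:,:,::-1])
E
python3 - <<'E'
from h import *
s=env.get_state();print(s)
for c in("top","scene"):
    im,d=viewer.grab_frame(c);save(im,c+"0.png");
    print(viewer.calibration(c))
for q in["controller","dial_axis","tab_mid","pointer","label_one","label_two","label_three","label_four","start_button_top","sheep","lamb","donkey"]:
    r=viewer.spot_point("top",q)
    print(q,[(round(x["score"],2),np.round(w("top",x["point"]),3)) for x in r[:3]])
print(env.get_state()["clock"])
E
```

```text
{'clock': 0.0, 'joints': array([-1.22446161e+00,  4.94209412e-01,  1.34614299e+00,  7.61570608e-06,
        1.30252418e+00, -9.55027171e-02]), 'qd': array([ 4.65913544e-04, -5.33291662e-05, -1.21731807e-03, -5.82417393e-04,
       -1.42737009e-04, -2.58787160e-03]), 'effort': array([-1.00406851e-03, -8.78828430e+01, -3.81858373e+01,  7.06065330e-02,
        5.33592829e-02, -1.44139472e-04]), 'position': array([ 0.26712847, -0.56462935,  0.23531794]), 'ee_rot': array([-3.06399801e+00, -6.88122523e-01,  2.40735693e-04]), 'force': array([-0.42357056,  0.45278899,  0.15097458]), 'torque': array([ 0.04120363, -0.03865447,  0.02531753]), 'grip_width': 0.0909239429809595}
{'fovy': 48.36529766501452, 'cx': 319.29134048478517, 'cy': 198.88857174910802, 'R': array([[-0.02608418, -0.99954146, -0.01537822],
       [-0.99640999,  0.02723572, -0.08015825],
       [ 0.08054034,  0.01323215, -0.99666352]]), 't': array([0.02785178, 0.52742113, 1.37053802])}
{'fovy': 55.82047273034864, 'cx': 318.07665999965315, 'cy': 203.1132256178325, 'R': array([[ 0.10563604,  0.99417969, -0.02116048],
       [ 0.55
[... 215 characters left out ...]
528,  0.001])), (0.33, array([ 0.605, -0.433, -0.   ]))]
dial_axis [(0.79, array([ 0.57 , -0.093,  0.098])), (0.61, array([ 0.494, -0.086,  0.093]))]
tab_mid [(0.78, array([ 0.49 , -0.087,  0.095]))]
pointer []
label_one [(0.54, array([0.514, 0.027, 0.062]))]
label_two [(0.64, array([ 0.464, -0.021,  0.058])), (0.5, array([ 0.564, -0.237,  0.061])), (0.17, array([0.513, 0.025, 0.061]))]
label_three [(0.66, array([ 0.504, -0.198,  0.06 ]))]
label_four [(0.44, array([ 0.457, -0.151,  0.06 ]))]
start_button_top [(0.46, array([ 0.637, -0.216,  0.08 ]))]
sheep [(0.61, array([0.573, 0.054, 0.061]))]
lamb [(0.44, array([ 0.566, -0.238,  0.061]))]
donkey [(0.68, array([ 0.667, -0.067,  0.056]))]
0.7
```

View pics/top0.png

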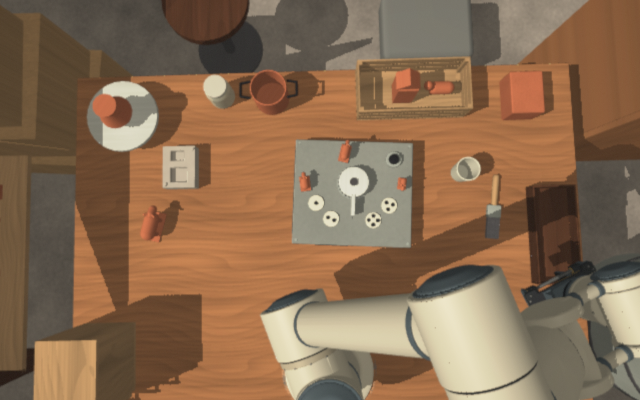

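View pics/scene0.png

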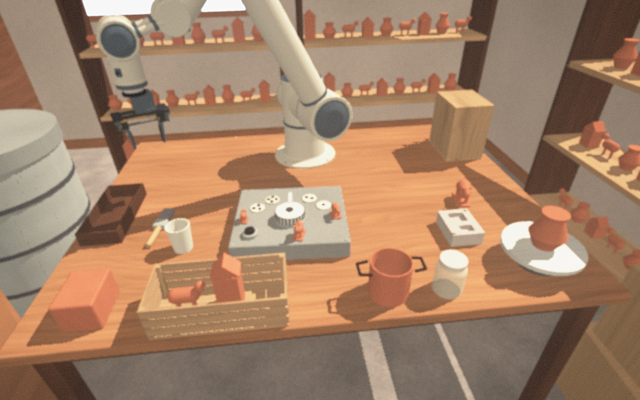

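```bash
python3 - <<'E'
import cv2
a=cv2.imread("pics/top0.png")[120:330,230:460];cv2.imwrite("pics/top0c.png",cv2.resize(a,None,fx=2.8,fy=2.8,interpolation=2)[:600])
E
```

```text
(no output)
```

View pics/top0c.png

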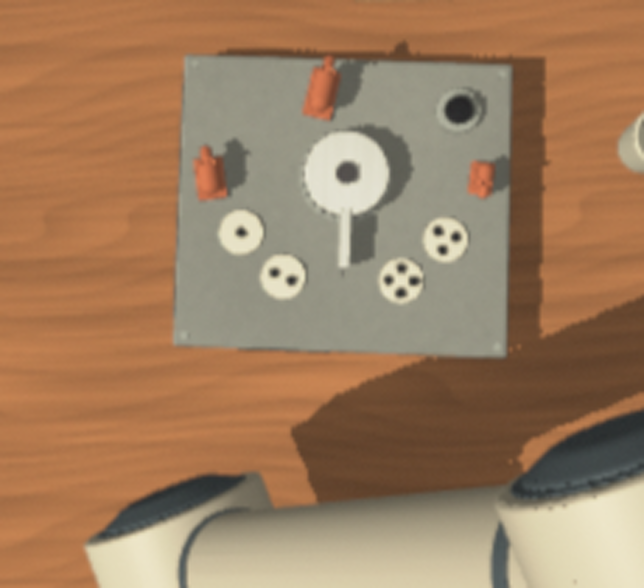

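The top picture shows the three-dot label at the far right of the arc, around pixel (389,205). That is q = +1.04, so the tab has to be pushed towards -y. The button is at (395,158) and the lamb at (402,184). Next I'll refine the geometry.

```bash
cat >> h.py <<'E'
def plan(target,yaw,n,p0=None,R0=None):
    s=env.get_state()
    R0=Ro.from_rotvec(s["ee_rot"]) if R0 is None else R0
    p=np.array(s["position"] if p0 is None else p0)
    Rt=Ro.from_matrix(np.array([[np.cos(yaw),np.sin(yaw),0],[np.sin(yaw),-np.cos(yaw),0],[0,0,-1]]))
    dr=(R0.inv()*Rt).as_rotvec()
    R=R0
    for i in range(n):
        d=R.inv().apply((np.array(target)-p0_(p,i))/n if False else (np.array(target)-p)/n)
        print([np.round(d,4).tolist(),np.round(dr/n,4).tolist()])
        R=R*Ro.from_rotvec(dr/n)
def p0_(p,i): return p
E
python3 - <<'E'
from h import *
from scipy.optimize import least_squares
im,d=viewer.grab_frame("top")
obs={}
for q in["dial_axis","tab_mid","label_one","label_two","label_three","label_four","start_button_top","lamb","controller"]:
    r=viewer.spot_point("top",q); 
    if r: obs[q]=w("top",r[0]["point"]); print(q,np.round(obs[q],4))
# depth-based disc & button
c=viewer.calibration("top");f=200/np.tan(np.radians(c["fovy"]/2))
def px(u,v):
    z=d[v,u];return w("top",[(u-c["cx"])/f*z,(v-c["cy"])/f*z,z])
for q in["start_button_top","dial_axis","lamb"]:
    m=viewer.cut_out("top",q)
    if m:
        vs,us=np.nonzero(m[0]["mask"]);P=np.array([px(u,v) for u,v in zip(us,vs)]);print(q,len(us),np.percentile(P,[2,50,98],axis=0).round(4).tolist())
for v in range(150,168,1): print(v,[round(px(u,v)[2]*1000) for u in range(385,407)])
def model(p,q,r): a=q+p[2];return p[:2]+r*np.array([-np.cos(a),-np.sin(a)])
Q={"tab_mid":(0,.078),"label_one":(-1.04,.128),"label_two":(-.52,.128),"label_three":(1.04,.128),"label_four":(.52,.128),"dial_axis":(0,0)}
res=least_squares(lambda p:np.concatenate([model(p,*Q[k])-obs[k][:2] for k in Q if k in obs]),[.57,-.09,0])
print(res.x,res.fun.round(4),env.get_state()["clock"])
E
```

```text
dial_axis [ 0.5698 -0.0879  0.0953]
tab_mid [ 0.4934 -0.0832  0.0952]
label_one [0.5161 0.0229 0.0581]
label_two [ 0.4664 -0.0186  0.0573]
label_three [ 0.5035 -0.1994  0.0598]
label_four [ 0.4602 -0.1519  0.061 ]
start_button_top [ 0.6386 -0.2158  0.0827]
lamb [ 0.57   -0.2364  0.0622]
controller [ 0.5412 -0.0893  0.0022]
start_button_top 83 [[0.6253, -0.2268, 0.0749], [0.6397, -0.2124, 0.082], [0.6522, -0.1996, 0.0878]]
lamb 155 [[0.4384, -0.1647, 0.0588], [0.459, -0.1471, 0.0642], [0.4777, -0.1291, 0.0702]]
150 [60, 58, 60, 60, 59, 65, 59, 58, 61, 60, 62, 55, 61, 57, 65, 65, 58, 60, 57, 63, 63, 62]
151 [59, 60, 64, 58, 63, 59, 61, 57, 73, 67, 57, 60, 61, 67, 63, 59, 62, 62, 57, 59, 63, 64]
152 [58, 57, 58, 61, 60, 71, 73, 73, 77, 70, 76, 72, 74, 65, 62, 63, 58, 56, 58, 59, 58, 60]
153 [62, 57, 59, 70, 77, 73, 72, 73, 74, 82, 77, 66, 72, 69, 58, 58, 63, 61, 62, 65, 63, 63]
154 [63, 65, 58, 73, 67, 72, 82, 79, 89, 83, 85, 85, 76, 76, 70, 62, 54, 63, 63, 57, 60, 60]
155 [58, 61, 74, 74, 68, 79, 84, 82, 84, 80, 86, 80, 82, 83, 73, 74, 57, 65, 60, 61, 58, 61]
156 [60, 65, 77, 75, 75, 8
[... 535 characters left out ...]
 [59, 61, 72, 73, 70, 78, 82, 80, 83, 80, 83, 80, 84, 75, 73, 68, 64, 61, 62, 65, 62, 58]
163 [61, 59, 70, 75, 74, 72, 79, 74, 79, 82, 84, 79, 73, 71, 69, 60, 58, 59, 62, 59, 63, 62]
164 [64, 58, 56, 67, 71, 64, 73, 73, 73, 69, 70, 71, 75, 70, 71, 59, 60, 59, 59, 62, 58, 62]
165 [58, 59, 62, 63, 64, 72, 72, 76, 73, 72, 73, 72, 68, 64, 59, 60, 58, 62, 55, 61, 56, 60]
166 [64, 54, 60, 63, 61, 64, 69, 72, 78, 71, 73, 59, 60, 61, 63, 59, 1409, 61, 63, 1409, 60, 62]
167 [63, 61, 58, 63, 54, 61, 58, 65, 60, 62, 57, 56, 59, 59, 58, 57, 54, 58, 58, 59, 60, 60]
[ 0.57312467 -0.08988526 -0.0494023 ] [ 0.0018 -0.0028 -0.0023  0.0007 -0.0011 -0.0023 -0.0006  0.0025 -0.0012
  0.0039  0.0033 -0.002 ] 1.35
```

```bash
python3 - <<'E'
from h import *
plan([.492,-.045,.17],-.045,15)
E
```

```text
[[0.0284, -0.0249, 0.0044], [0.0, -0.0, 0.0325]]
[[0.0275, -0.0258, 0.0044], [0.0, -0.0, 0.0325]]
[[0.0267, -0.0267, 0.0044], [0.0, -0.0, 0.0325]]
[[0.0258, -0.0276, 0.0044], [0.0, -0.0, 0.0325]]
[[0.0249, -0.0284, 0.0044], [0.0, -0.0, 0.0325]]
[[0.024, -0.0292, 0.0044], [0.0, -0.0, 0.0325]]
[[0.023, -0.0299, 0.0044], [0.0, -0.0, 0.0325]]
[[0.022, -0.0307, 0.0044], [0.0, -0.0, 0.0325]]
[[0.021, -0.0314, 0.0044], [0.0, -0.0, 0.0325]]
[[0.02, -0.032, 0.0044], [0.0, -0.0, 0.0325]]
[[0.0189, -0.0327, 0.0044], [0.0, -0.0, 0.0325]]
[[0.0179, -0.0333, 0.0044], [0.0, -0.0, 0.0325]]
[[0.0168, -0.0338, 0.0044], [0.0, -0.0, 0.0325]]
[[0.0157, -0.0344, 0.0044], [0.0, -0.0, 0.0325]]
[[0.0145, -0.0349, 0.0044], [0.0, -0.0, 0.0325]]
```

drive_tool(commands=[[[0.028,-0.025,0],[0,0,0.0325]],[[0.0275,-0.026,0],[0,0,0.0325]],[[0.0267,-0.0267,0],[0,0,0.0325]],[[0.0258,-0.0276,0],[0,0,0.0325]],[[0.025,-0.0284,0],[0,0,0.0325]]], fingers=1, force=20)

```text
clock: 1.85
position: [0.3422, -0.3902, 0.236]
ee_rot: [3.111, 0.435, 0.0]
force: [1.4, -0.4, 0.7]
grip_width: 0.0542
```

drive_tool(commands=[[[0.024,-0.029,0.004],[0,0,0.0325]],[[0.023,-0.03,0.004],[0,0,0.0325]],[[0.022,-0.0307,0.004],[0,0,0.0325]],[[0.021,-0.0314,0.004],[0,0,0.0325]],[[0.02,-0.032,0.004],[0,0,0.0325]]])

```text
clock: 2.35
position: [0.4173, -0.217, 0.216]
ee_rot: [3.136, 0.181, 0.001]
force: [0.5, 0.3, -0.3]
grip_width: 0.014
```

drive_tool(commands=[[[0.019,-0.0327,0.008],[0,0,0.0325]],[[0.018,-0.0333,0.008],[0,0,0.0325]],[[0.017,-0.0338,0.008],[0,0,0.0325]],[[0.0157,-0.0344,0.008],[0,0,0.0325]],[[0.0145,-0.035,0.008],[0,0,0.0325]]])

```text
clock: 2.85
position: [0.4928, -0.0434, 0.1758]
ee_rot: [3.141, -0.074, 0.001]
force: [0.3, -0.8, 0.2]
grip_width: 0.0005
```

```bash
python3 - <<'E'
from h import *
s=env.get_state();print(s["clock"],s["position"],s["ee_rot"],s["grip_width"],s["force"])
im,d=viewer.grab_frame("wrist");save(im,"w1.png")
T=np.eye(4);T[:3,:3]=Ro.from_rotvec(s["ee_rot"]).as_matrix();T[:3,3]=s["position"];T=T@np.array(viewer.calibration("wrist")["T_tool_cam"])
for q in["dial_axis","tab_mid","label_three","label_four","start_button_top","lamb"]:
    for x in viewer.spot_point("wrist",q)[:2]: print(q,round(x["score"],2),(T@np.append(x["point"],1))[:3].round(4))
plan([.492,-.045,.097],-.045,5)
E
```

```text
2.85 [ 0.49277998 -0.04339032  0.17575578] [ 3.14061859e+00 -7.39108120e-02  7.55043232e-04] 0.000493392240396267 [ 0.33778396 -0.78474473  0.1794614 ]
dial_axis 0.97 [ 0.5716 -0.0848  0.0939]
tab_mid 0.93 [ 0.4936 -0.0838  0.0934]
tab_mid 0.37 [0.6359 0.4462 0.0047]
label_three 0.79 [ 0.4992 -0.1922  0.0595]
label_three 0.39 [ 0.4921 -0.082   0.0939]
label_four 0.57 [ 0.462  -0.1455  0.0639]
label_four 0.5 [0.5153 0.0254 0.0582]
start_button_top 0.65 [ 0.6389 -0.2135  0.0836]
start_button_top 0.47 [ 0.5008 -0.1907  0.0574]
lamb 0.81 [ 0.5631 -0.2388  0.0611]
[[-0.0, -0.0001, 0.0158], [0.0, -0.0, -0.0003]]
[[-0.0, -0.0001, 0.0158], [0.0, -0.0, -0.0003]]
[[-0.0, -0.0001, 0.0158], [0.0, -0.0, -0.0003]]
[[-0.0, -0.0001, 0.0158], [0.0, -0.0, -0.0003]]
[[-0.0, -0.0001, 0.0158], [0.0, -0.0, -0.0003]]
```

View pics/w1.png

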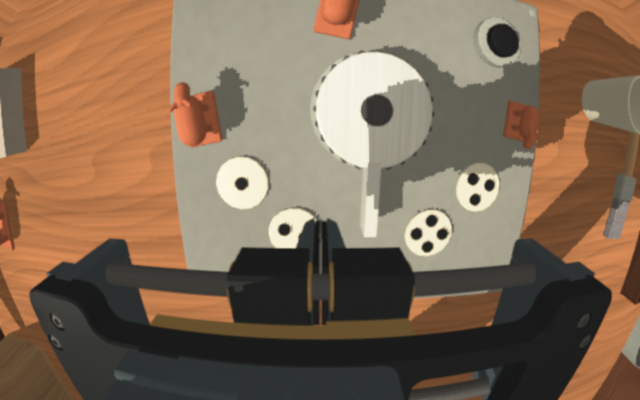

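The wrist picture shows the closed fingers at column 320, left of the tab (column 370), with a gap of about 20 mm. The three-dot label is at (477,187). I'll descend beside the tab.

drive_tool(commands=[[[0,0,0.016],[0,0,0]],[[0,0,0.016],[0,0,0]],[[0,0,0.016],[0,0,0]],[[0,0,0.016],[0,0,0]],[[0,0,0.015],[0,0,0]]])

```text
clock: 3.7
position: [0.4921, -0.046, 0.0966]
ee_rot: [3.141, -0.074, 0.001]
force: [-0.7, -0.5, 0.1]
grip_width: 0.0008
```

drive_tool(commands=[[[0,0.004,0],[0,0,0]],[[0,0.004,0],[0,0,0]],[[0,0.004,0],[0,0,0]],[[0,0.003,0],[0,0,0]],[[0,0.003,0],[0,0,0]]])

```text
clock: 4.2
position: [0.4916, -0.0634, 0.0974]
ee_rot: [3.141, -0.072, 0.001]
force: [0.0, 0.5, 0.2]
grip_width: 0.0006
```

drive_tool(commands=[[[-0.0008,0.004,0],[0,0,-0.05]],[[-0.0008,0.004,0],[0,0,-0.05]],[[-0.0008,0.004,0],[0,0,-0.05]],[[-0.0008,0.004,0],[0,0,-0.05]],[[-0.0008,0.004,0],[0,0,-0.05]]])

```text
clock: 4.7
position: [0.4882, -0.0831, 0.0971]
ee_rot: [-3.125, -0.324, 0.001]
force: [-1.4, 1.3, 0.0]
grip_width: 0.0005
```

drive_tool(commands=[[[-0.0008,0.004,0],[0,0,-0.05]],[[-0.0008,0.004,0],[0,0,-0.05]],[[-0.0008,0.004,0],[0,0,-0.05]],[[-0.0008,0.004,0],[0,0,-0.05]],[[-0.0008,0.004,0],[0,0,-0.05]]])

```text
clock: 5.2
position: [0.4907, -0.1035, 0.0972]
ee_rot: [3.06, 0.711, 0.001]
force: [-0.1, -1.0, 0.4]
grip_width: 0.0004
```

```bash
python3 - <<'E'
from h import *
s=env.get_state();print(s["clock"],s["position"],s["ee_rot"],s["force"])
A=np.array([.5725,-.0885]);v=s["position"][:2]-A;print(np.hypot(*v))
im,d=viewer.grab_frame("wrist");save(im,"w2.png")
T=np.eye(4);T[:3,:3]=Ro.from_rotvec(s["ee_rot"]).as_matrix();T[:3,3]=s["position"];T=T@np.array(viewer.calibration("wrist")["T_tool_cam"])
for q in["dial_axis","tab_mid","label_three"]:
    for x in viewer.spot_point("wrist",q)[:1]: print(q,round(x["score"],2),(T@np.append(x["point"],1))[:3].round(4))
E
```

```text
5.2 [ 0.49074705 -0.10353997  0.09720178] [3.05996943e+00 7.10615223e-01 5.17319220e-04] [-0.1188597  -0.97891716  0.40744194]
0.0831248809464129
dial_axis 0.67 [ 0.5719 -0.0878  0.0952]
tab_mid 0.57 [ 0.5023 -0.1213  0.095 ]
label_three 0.74 [ 0.5021 -0.1946  0.0596]
```

View pics/w2.png

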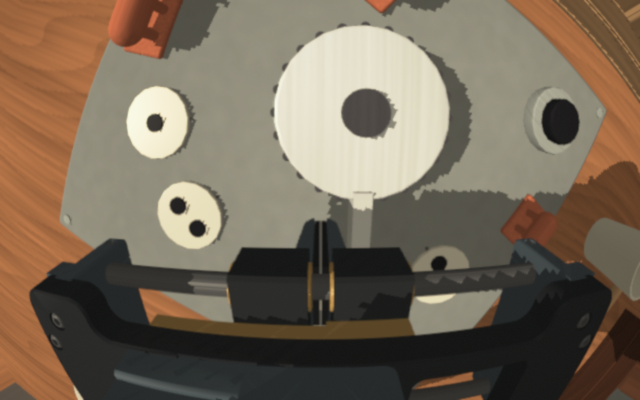

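The dial is now at the 0.52 stop, pointing near the four-dot label. I'll keep pushing to the next stop.

drive_tool(commands=[[[-0.0008,0.004,0],[0,0,-0.05]],[[-0.0008,0.004,0],[0,0,-0.05]],[[-0.0008,0.004,0],[0,0,-0.05]],[[-0.0008,0.004,0],[0,0,-0.05]],[[-0.0008,0.004,0],[0,0,-0.05]]])

```text
clock: 5.9
position: [0.4972, -0.122, 0.0969]
ee_rot: [-2.948, -1.084, 0.001]
force: [-2.2, -0.0, 0.7]
grip_width: 0.0005
```

drive_tool(commands=[[[-0.0008,0.004,0],[0,0,-0.05]],[[-0.0008,0.004,0],[0,0,-0.05]],[[-0.0004,0.002,0],[0,0,-0.025]],[[0,0,0],[0,0,0]],[[0,0,0],[0,0,0]]])

```text
clock: 6.4
position: [0.503, -0.1308, 0.0969]
ee_rot: [-2.876, -1.263, -0.0]
force: [-0.1, 0.6, -0.0]
grip_width: 0.0005
```

```bash
cat > l.py <<'E'
from h import *
import sys
s=env.get_state();print(s["clock"],s["position"],s["ee_rot"],s["force"])
im,d=viewer.grab_frame("wrist");save(im,sys.argv[1])
T=np.eye(4);T[:3,:3]=Ro.from_rotvec(s["ee_rot"]).as_matrix();T[:3,3]=s["position"];T=T@np.array(viewer.calibration("wrist")["T_tool_cam"])
for q in["dial_axis","tab_mid","label_three","start_button_top","lamb"]:
    for x in viewer.spot_point("wrist",q)[:1]: print(q,round(x["score"],2),(T@np.append(x["point"],1))[:3].round(4))
E
python3 l.py w3.png
```

```text
6.4 [ 0.50299896 -0.13082825  0.09694857] [-2.87630741e+00 -1.26336523e+00 -2.47835274e-05] [-0.10217119  0.57315803 -0.03997016]
dial_axis 0.76 [ 0.5718 -0.0861  0.0958]
start_button_top 0.94 [ 0.6386 -0.2118  0.0791]
lamb 0.68 [ 0.5633 -0.236   0.0601]
```

View pics/w3.png

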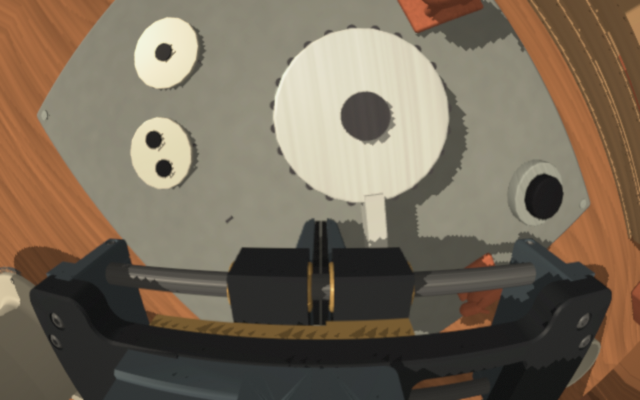

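The tab has jumped ahead of the finger and there is no contact force. I'll back off, lift and verify.

drive_tool(commands=[[[0,-0.005,0],[0,0,0]],[[0,-0.008,0],[0,0,0]],[[0,-0.003,-0.015],[0,0,0]],[[0,0,-0.025],[0,0,0]],[[0,0,-0.025],[0,0,0]]])

```text
clock: 7.2
position: [0.4903, -0.1195, 0.1624]
ee_rot: [-2.874, -1.265, 0.002]
force: [0.2, 0.8, -0.7]
grip_width: 0.0005
```

drive_tool(commands=[[[0,0,-0.03],[0,0,0]],[[0,0,-0.03],[0,0,0]],[[-0.02,0,-0.03],[0,0,0]],[[0,0,0],[0,0,0]],[[0,0,0],[0,0,0]]])

```text
clock: 7.7
position: [0.4774, -0.1347, 0.252]
ee_rot: [2.875, 1.264, 0.001]
force: [0.8, -0.6, -0.9]
grip_width: 0.0001
```

```bash
python3 l.py w4.png; python3 - <<'E'
from h import *
im,d=viewer.grab_frame("top");save(im,"top1.png")
for q in["dial_axis","tab_mid","label_three"]:
    for x in viewer.spot_point("top",q)[:1]: print(q,x["score"],w("top",x["point"]).round(4))
E
```

```text
7.7 [ 0.47736336 -0.1347333   0.25202126] [2.87533252e+00 1.26448539e+00 9.77519291e-04] [ 0.7931475  -0.64939927 -0.89465595]
dial_axis 0.74 [ 0.5738 -0.0878  0.0953]
tab_mid 0.59 [ 0.5265 -0.1505  0.0942]
label_three 0.63 [ 0.5004 -0.193   0.0611]
start_button_top 0.82 [ 0.6391 -0.2117  0.0823]
lamb 0.81 [ 0.5614 -0.2397  0.0604]
dial_axis 0.95 [ 0.57   -0.0903  0.0993]
label_three 0.24 [ 5.425e-01 -9.170e-02 -3.000e-04]
```

View pics/w4.png

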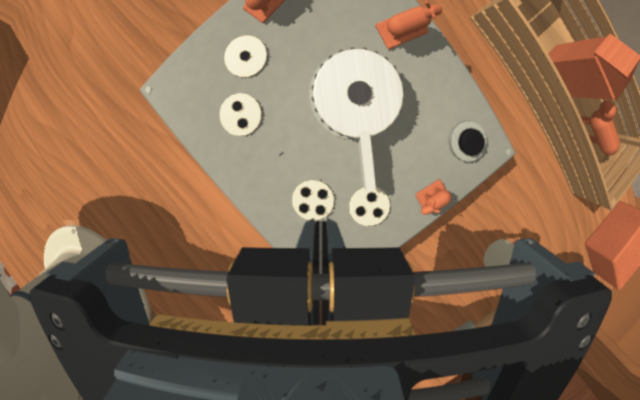

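The wrist picture shows the tab at (368,160) pointing straight at the three-dot label at (370,205), so the dial is on the right stop. The button is at (469,141). Next is the move above it.

```bash
python3 - <<'E'
from h import *
R=Ro.from_rotvec(env.get_state()["ee_rot"]).as_matrix();print(np.arctan2(R[1,0],R[0,0]))
plan([.639,-.213,.135],np.arctan2(R[1,0],R[0,0]),10)
E
```

```text
0.8294387403846563
[[0.0051, 0.0172, 0.0117], [-0.0, 0.0, -0.0]]
[[0.0051, 0.0172, 0.0117], [-0.0, 0.0, -0.0]]
[[0.0051, 0.0172, 0.0117], [-0.0, 0.0, -0.0]]
[[0.0051, 0.0172, 0.0117], [-0.0, 0.0, -0.0]]
[[0.0051, 0.0172, 0.0117], [-0.0, 0.0, -0.0]]
[[0.0051, 0.0172, 0.0117], [-0.0, 0.0, -0.0]]
[[0.0051, 0.0172, 0.0117], [-0.0, 0.0, -0.0]]
[[0.0051, 0.0172, 0.0117], [-0.0, 0.0, -0.0]]
[[0.0051, 0.0172, 0.0117], [-0.0, 0.0, -0.0]]
[[0.0051, 0.0172, 0.0117], [-0.0, 0.0, -0.0]]
```

drive_tool(commands=[[[0.01,0.0345,0.005],[0,0,0]],[[0.01,0.0345,0.005],[0,0,0]],[[0.01,0.0345,0.005],[0,0,0]],[[0.01,0.0345,0.005],[0,0,0]],[[0.011,0.034,0.005],[0,0,0]]])

```text
clock: 8.7
position: [0.6403, -0.2142, 0.2264]
ee_rot: [-2.875, -1.265, 0.0]
force: [-0.4, -0.5, -0.1]
grip_width: 0.0003
```

drive_tool(commands=[[[0,0,0.018],[0,0,0]],[[0,0,0.018],[0,0,0]],[[0,0,0.018],[0,0,0]],[[0,0,0.018],[0,0,0]],[[0,0,0.018],[0,0,0]]])

```text
clock: 9.2
position: [0.639, -0.2134, 0.136]
ee_rot: [-2.875, -1.266, 0.0]
force: [1.1, -0.7, -0.1]
grip_width: 0.0004
```

```bash
python3 l.py w5.png
```

```text
9.2 [ 0.63901551 -0.21344709  0.13595649] [-2.87516817e+00 -1.26563698e+00  2.65697915e-04] [ 1.13901547 -0.71370891 -0.07334132]
dial_axis 0.69 [ 0.5713 -0.089   0.097 ]
tab_mid 0.84 [ 0.5274 -0.1551  0.0934]
label_three 0.75 [ 0.5026 -0.1918  0.0594]
start_button_top 0.8 [ 0.6407 -0.2154  0.082 ]
```

View pics/w5.png

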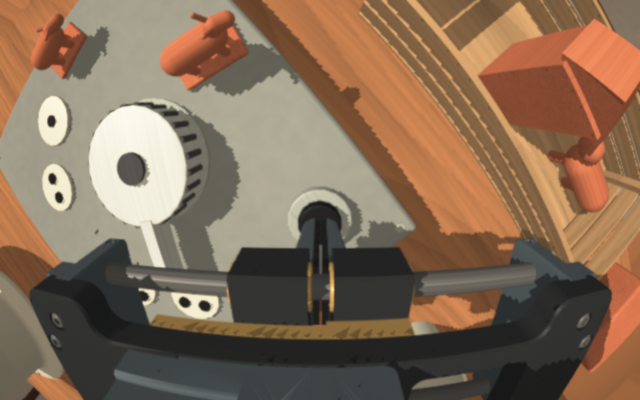

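The fingertips are centred over the button at (320,210). Pressing in small steps.

drive_tool(commands=[[[0,0,0.01],[0,0,0]],[[0,0,0.01],[0,0,0]],[[0,0,0.006],[0,0,0]],[[0,0,0.003],[0,0,0]],[[0,0,0.002],[0,0,0]]])

```text
clock: 10.0
position: [0.6389, -0.2134, 0.1054]
ee_rot: [-2.875, -1.265, 0.0]
force: [0.5, 0.0, 1.0]
grip_width: 0.0004
```

drive_tool(commands=[[[0,0,0.001],[0,0,0]],[[0,0,0.001],[0,0,0]],[[0,0,0.001],[0,0,0]],[[0,0,0.001],[0,0,0]],[[0,0,0],[0,0,0]]])

```text
clock: 10.5
position: [0.6392, -0.2136, 0.1021]
ee_rot: [2.875, 1.265, 0.0]
force: [-0.3, 0.1, 2.6]
grip_width: 0.0003
```

drive_tool(commands=[[[0,0,0.001],[0,0,0]],[[0,0,0.001],[0,0,0]],[[0,0,0.001],[0,0,0]],[[0,0,0],[0,0,0]],[[0,0,0],[0,0,0]]])

```text
clock: 11.0
position: [0.6391, -0.2135, 0.099]
ee_rot: [2.875, 1.266, 0.0]
force: [-0.1, -0.0, 4.7]
grip_width: 0.0003
```

drive_tool(commands=[[[0,0,0.0007],[0,0,0]],[[0,0,0.0007],[0,0,0]],[[0,0,0.0006],[0,0,0]],[[0,0,0],[0,0,0]],[[0,0,0],[0,0,0]]])

```text
clock: 11.5
position: [0.6392, -0.2135, 0.098]
ee_rot: [2.875, 1.265, 0.001]
force: [-4.0, 1.4, 19.4]
grip_width: 0.0008
```

The force jumped from 4.7 N to 19 N, so the button is against its stop. Releasing.

drive_tool(commands=[[[0,0,-0.003],[0,0,0]],[[0,0,-0.005],[0,0,0]],[[0,0,-0.015],[0,0,0]],[[0,0,-0.025],[0,0,0]],[[0,0,-0.03],[0,0,0]]])

```text
clock: 12.0
position: [0.6383, -0.2132, 0.1756]
ee_rot: [-2.874, -1.265, 0.002]
force: [0.5, -1.1, 0.7]
grip_width: 0.0004
```

drive_tool(commands=[[[-0.03,-0.02,-0.03],[0,0,0]],[[-0.03,-0.02,-0.02],[0,0,0]],[[-0.03,-0.02,0],[0,0,0]],[[0,0,0],[0,0,0]],[[0,0,0],[0,0,0]]])

```text
clock: 12.5
position: [0.5337, -0.2396, 0.2259]
ee_rot: [2.876, 1.264, 0.001]
force: [1.2, -0.1, -0.3]
grip_width: 0.0001
```

```bash
python3 l.py w6.png
```

```text
12.5 [ 0.53370206 -0.23955388  0.22586782] [2.87555629e+00 1.26399688e+00 8.31978259e-04] [ 1.2365234  -0.13039531 -0.27602315]
dial_axis 0.88 [ 0.5699 -0.0887  0.0955]
tab_mid 0.92 [ 0.526  -0.1544  0.0932]
label_three 0.79 [ 0.5043 -0.191   0.0572]
start_button_top 0.74 [ 0.6385 -0.2143  0.0799]
lamb 0.75 [ 0.5615 -0.2365  0.0601]
```

View pics/w6.png

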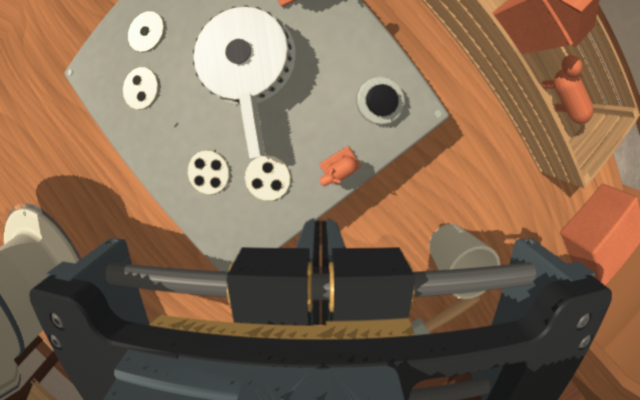

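The tab (250,125) still points at the three-dot label (268,178). The button at (382,100) is back up, the lamb is standing where it was, and nothing is being touched.

```bash
python3 -c "
from plant import env
print(env.sign_off())"
```

```text
the job is handed in; nothing more can be done
None
```

The kiln controller is set to the three-dot programme and the start button has been pressed once. I handed the job in at about 13 s on the robot's clock, well under the 48 s limit.

- **Dial:** I pushed the tab sideways with the outside of the closed fingers, through the 0.52 stop to the 1.04 stop. Measured forces while pushing were about 2 N. From the last wrist picture, the tab points within about 0.01 rad of the three-dot label.
- **Button:** Only after that did I press the start button. The force rose from 4.7 N to 19 N over the last millimetre, which means it hit its stop. After release the top measured 80 mm above the table, against about 82 mm before. That difference is within the camera error, so I take it as back up.
- **Surroundings:** The lamb, the figure closest to the arm's path, reads where it did before to within a few millimetres. I did not re-measure the other figures. The sheep and donkey looked untouched in the wrist picture just before the press, and nothing was near the arm's path on the way out.
- **Failed check:** The last top-camera check, after the dial was set, failed. It did not find the tab and gave a wrong, low-score position for the label. I relied on the wrist camera, which measured the dial consistently before and after the press.

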